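Snap the small check gauge into the bench gas outlet

ROBOT

A 6-joint arm with a two-finger parallel gripper is mounted at the origin on the work surface. World frame = base frame: x ahead of the robot, y to its left, z up, the work surface at z = 0. Lengths are in mm, angles in degrees, forces in N, time in s.
With the tool pointing down it reaches from about 300 to 850 mm from the base axis. Payload 4.2 kg.
Tool frame: the origin (TCP) lies at the very end of the fingers, on their centre line; the grasp point (between the pads) lies 19 mm behind it (hold_point_z is the z of the grasp point in the tool frame, in mm); z points along the fingers, y is the direction in which the jaws open and shut (so a half turn about z gives the same grasp; the last joint's range is limited). The gripper opens to 91 mm and grips with 3 to 60 N. Pads are 32 mm wide; open, the fingers measure 118 mm over their backs; the gripper's body (76 mm by 178 mm) begins 60 mm behind the grasp point.
Start: joints at [69.844, 18.312, 89.639, -0, 72.044, -1.146], TCP at [187.306, 543.654, 213.976] pointing down, gripper open.
Joint ranges: [-177.97, 177.97], [-48.28, 115.42], [12.27, 149.76], [-77.06, 257.06], [2.81, 150.46], [-146.56, 146.56]. Speed limits (degrees/s): [147.25, 147.25, 180, 180, 180, 180].

INTERFACE

Orientations are given as [roll, pitch, yaw] about the fixed x, y, z axes, in that order (R = Rz(yaw) Ry(pitch) Rx(roll)).
In Python, from workcell import state, grab_frame, job_done, hold_point_z gives the robot as it stands. The module is installed in compiled form; this text tells all that it offers.
- The arm moves only by the shell command python3 -m creep 'ROWS' [FORCE]. ROWS is JSON, a list of rows, each a list of 7 numbers: the closure, from 0 (fully open) to 1 (shut), then the shift along the tool's x, y, z in mm, then the turn, a rotation vector about the tool's x, y, z in degrees. A call has 1 to 5 rows; each row shifts and turns the commanded pose from where the row before left it, along the tool's axes as they then stand; what a row does not reach is not made up. A row lasts 1/8 s, in which the tool goes at most 62.5 mm and 10.7 degrees, less where a joint would pass 70% of its speed; a pose out of reach is approached as far as the arm can. A call is refused whole if a number of a shift passes 62.5 or a number of a turn 10.7, either way. A call with a gripper value outside its range is refused whole. The fingers move at their own pace and stop on an object; FORCE is the grip in N (left out, the last holds). Time passes only in rows, so rows that do not move let the fingers close. It gives the time, the measured TCP pose, the force and the opening at its end, in the units of the state.
- state(): the state, without advancing time (a new reading comes with each control period).
- grab_frame(name): name is "side" or "top"; returns a dict with "frame" (384x512x3 uint8, red, green, blue), "fx", "fy", "cx", "cy" (pixels), "k1" (the pictures are not rectified: a ray, as slopes to the right and down, at radius r is drawn at 1 + k1 r^2 times it, then the intrinsics apply), "view" (4x4, takes a point from world to camera coordinates). Camera axes: x right, y down, z forward; pixel columns grow to the right and rows downward; lengths in mm; the calibration is good to about 2 mm. A picture is of the moment at which its call begins. There is no depth.
- job_done(): hands the job in, once; it reports no verdict.
The state is a dict: "time_s": time; "qpos": joint angles; "qvel": joint speeds; "effort": joint torques, N m; "ee_pos": TCP position; "ee_rot": TCP orientation; "force": force on the tool from outside, world axes, zero at the start; "torque": the same for the moment, N m; "gripper_width": finger opening in mm.
Only numpy, scipy, OpenCV 4.12 (cv2) and the standard library are available. Lean on these libraries where they do the work, as an engineer would, in place of code of your own. Each camera call takes 0.05 s, during which the arm holds its last target.

TASK

Plug the smaller of the two check gauges from the rack into the quick coupler of the gas outlet block: first pull the coupler's sleeve back (down) until it stays back by itself, then push the gauge gently but fully home, until the sleeve springs forward and locks it. Do not force the gauge, leave the gauge standing upright in the coupler, and leave the big gauge in the rack.

Things in the scene. Friction and masses are not known exactly. Their poses are not given: they have to be found in the camera images.
- outlet: Fixed aluminium outlet block, 80 x 160 x 50 mm (x, y, z), origin at the centre of its underside, z up. The quick coupler stands on top, mouth up, 40 mm towards the block's own +y. 40 mm towards -y is a spare outlet under a black rubber dome cap (36 mm wide, 34 mm tall), not used. A brass inlet stub sticks out of the +x face.
- coupler_axis (a point): Point of the block's top face, 50 mm above the table, on the coupler's vertical axis. The coupler is a steel barrel 30 mm in diameter; its mouth (flat rim, lead-in cone 24 mm wide narrowing in 4 mm to a 17 mm bore) is 75 to 103 mm above this point: its stem is screwed in to a different depth each time, stands firm, and this height is not reported.
- sleeve (a joint): Ribbed steel sleeve around the barrel, 40 mm in diameter, 36 mm tall, top end 6 mm below the rim when forward. 0 = forward (up, as it starts), 0.010 = fully back (down, hard stop). A spring pushes it up: 3 N at 0, 5 N at 0.010. Pulled past about 0.008 while empty it is caught and stays at about 0.0055. While it is forward, locking dogs block the bore 12 mm below the rim.
- ejector (a joint): Sprung brass piston (m) in the bore. 0 at the start: face 17 mm below the rim; -0.008 (9 mm below) once the sleeve is caught back; +0.007 to +0.009 with a gauge home. Pushing a gauge in takes about 8 to 14 N over its last 17 mm. In the last 1.5 mm, before the shoulder meets the rim (hard stop), the dogs drop into the plug's groove, the sleeve springs forward to 0 and the gauge is locked.
- gauge: The gauge to plug in, 0.18 kg: steel head 40 mm in diameter with a white dial on top, brass plug below. Origin at the centre of the plug's tip, z up: plug 16 mm in diameter from 0 to 26 mm (groove 7.5 to 15.5), shoulder 30 mm in diameter from 26 to 30 (comes to rest on the coupler's rim), neck 20 mm in diameter to 44, head 44 to 78 mm: grasp it there from above.
- big_gauge: The gauge to leave alone: same shape, but its head is 58 mm in diameter. It stands in the rack's other hole. Origin at the centre of its plug's tip.
- rack: Fixed grey plastic rack, 80 x 185 x 50 mm (x, y, z), origin at the centre of its underside. Two 21 mm holes, 48 mm either side of its centre along its own y; a gauge stands upright in each (the small one in either), plug in the hole, shoulder resting on the rack's top.

How it is judged:
By the outcome, as a careful person would: the job done as asked, in the order asked, and still so for the second after the job is handed in, with the robot touching nothing.
It also fails if it takes over 64 s, if anything falls off the work surface, if the arm or the gripper's body presses on something with over 40 N, if the wrist force passes 120 N, or if a joint passes its speed limit or range.

## Working session

There is one attempt and no reset: what is moved stays moved. The work goes in short steps, Python scripts to look and compute and a shell command to move; the robot and the scene stay as the last step left them, time stands still between calls to the robot, and variables do not carry over. Pictures are saved under pics/ and viewed, and the job is handed in when it is done.

```bash
mkdir -p pics; python3 - <<'E'
from workcell import *
import cv2,json
print(state()); print(hold_point_z if not callable(hold_point_z) else hold_point_z())
for n in("side","top"):
    d=grab_frame(n); cv2.imwrite(f"pics/{n}0.png",d["frame"][:,:,::-1])
    print({k:(v.tolist() if hasattr(v,'tolist') else v) for k,v in d.items() if k!="frame"})
E
```

```text
{'time_s': 0.0, 'qpos': array([ 6.98440919e+01,  1.83501483e+01,  8.97049741e+01,  2.31174738e-04,
        7.20441774e+01, -1.14509343e+00]), 'qvel': array([-0.05480247, -0.03085848,  0.03848823, -0.06739965, -0.04423424,
        0.04698561]), 'effort': array([ 7.43397268e-04, -4.12468171e+01, -2.31972420e+01,  7.28366082e-02,
        4.58552514e-02, -1.50916958e-04]), 'ee_pos': array([187.12291736, 543.17357086, 213.14495158]), 'ee_rot': array([-1.79900724e+02, -2.20418447e-03,  1.60989112e+02]), 'force': array([-0.48965855, -0.03169185,  0.89498456]), 'torque': array([ 0.00926001,  0.0096731 , -0.01411425]), 'gripper_width': 90.74164990351645}
-18.8
{'fx': 428.7177689680735, 'fy': 428.7177689680735, 'cx': 252.7932536799161, 'cy': 198.42160764187338, 'k1': -0.021040847988649577, 'view': [[0.7976554921761838, -0.6027820986538979, 0.019986428985006167, -392.08088102004973], [-0.4258311710804993, -0.586346734211869, -0.6891047242729412, 277.4103168276475], [0.4270989692534751, 0.5411573235404639, -0.7243860998398168, 508.074821479478], [0.0, 0.0, 0.0, 1.0]]}
{'fx': 376.707629988511, 'fy': 376.707629988511, 'cx': 257.8946587995577, 'cy': 191.49401610870146, 'k1': 0.013320153320534812, 'view': [[0.007966150599086971, -0.9995494850245789, 0.028937301735506446, 3.387421545917238], [-0.9836462751240085, -0.013040000393922412, -0.17963842524468393, 522.5671891052324], [0.17993483786998016, -0.02703304231538846, -0.983307006353498, 765.9210878139286], [0.0, 0.0, 0.0, 1.0]]}
```

```bash
ls
```

```text
pics
```

View pics/side0.png

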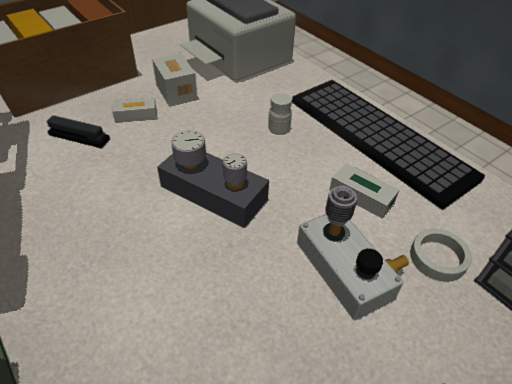

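View pics/top0.png

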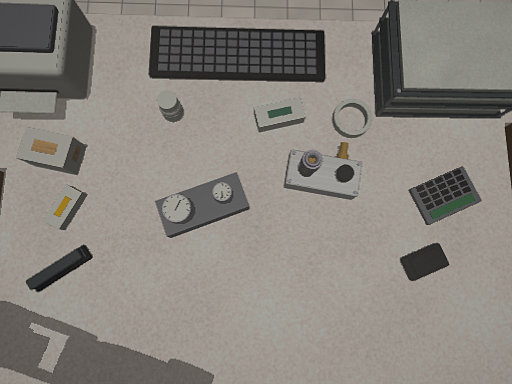

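Side view: small gauge at (235,162), big gauge at (188,142), coupler mouth at (343,193). Top view: small gauge at (222,190), coupler at (312,158). I'll zoom in on these.

```bash
python3 - <<'E'
import cv2,numpy as np
s=cv2.imread('pics/side0.png');t=cv2.imread('pics/top0.png')
def crop(im,x,y,w,h,k,n):
    c=cv2.resize(im[y:y+h,x:x+w],None,fx=k,fy=k,interpolation=cv2.INTER_CUBIC)
    for i in range(0,w,10): cv2.putText(c,str(x+i),(i*k,8),0,.3,(0,0,255));cv2.line(c,(i*k,0),(i*k,h*k),(0,0,255) ,1) if i%20==0 else 0
    for i in range(0,h,10): cv2.putText(c,str(y+i),(0,i*k+4),0,.3,(0,0,255));cv2.line(c,(0,i*k),(w*k,i*k),(0,0,255),1) if i%20==0 else 0
    cv2.imwrite(n,c)
crop(s,290,170,120,100,6,'pics/s_c.png')
crop(s,150,120,130,100,6,'pics/s_r.png')
crop(t,270,130,110,80,7,'pics/t_c.png')
crop(t,150,165,110,80,7,'pics/t_r.png')
E
```

```text
(no output)
```

View pics/s_c.png

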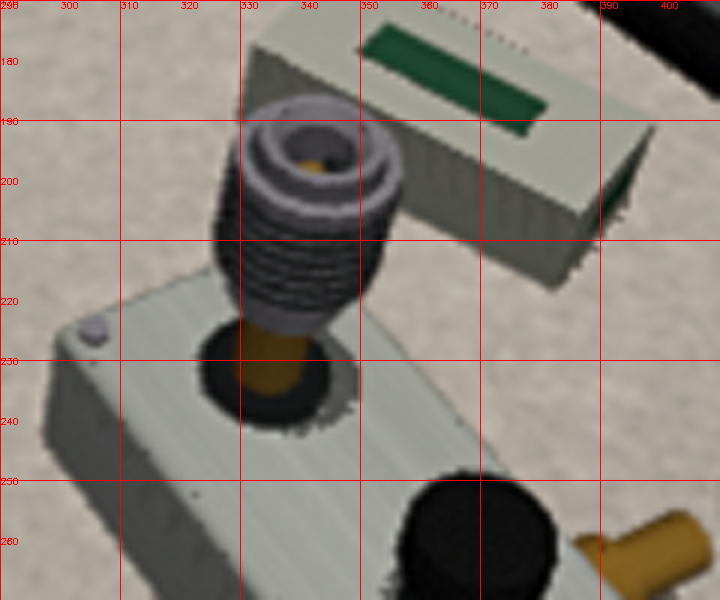

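View pics/s_r.png

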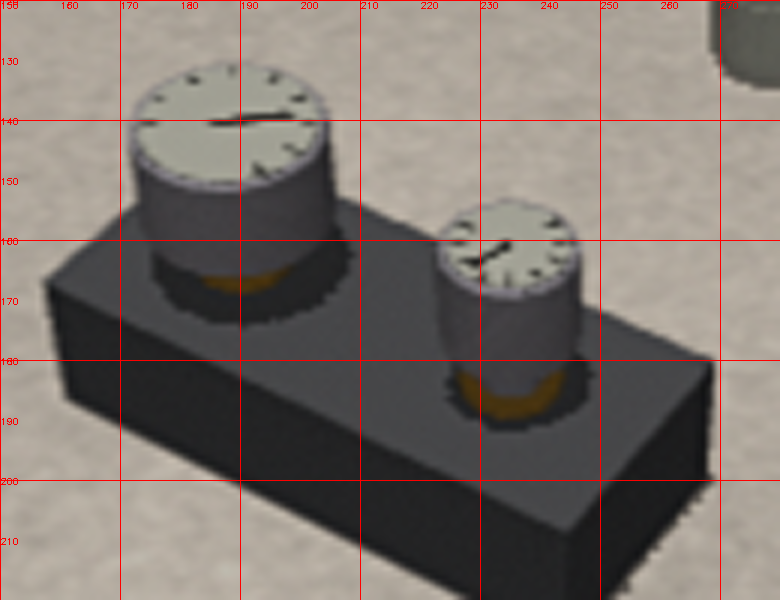

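View pics/t_c.png

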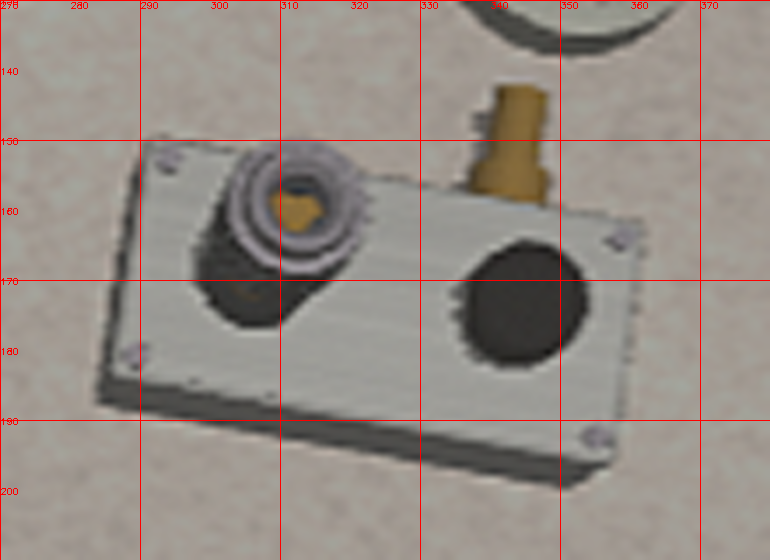

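View pics/t_r.png

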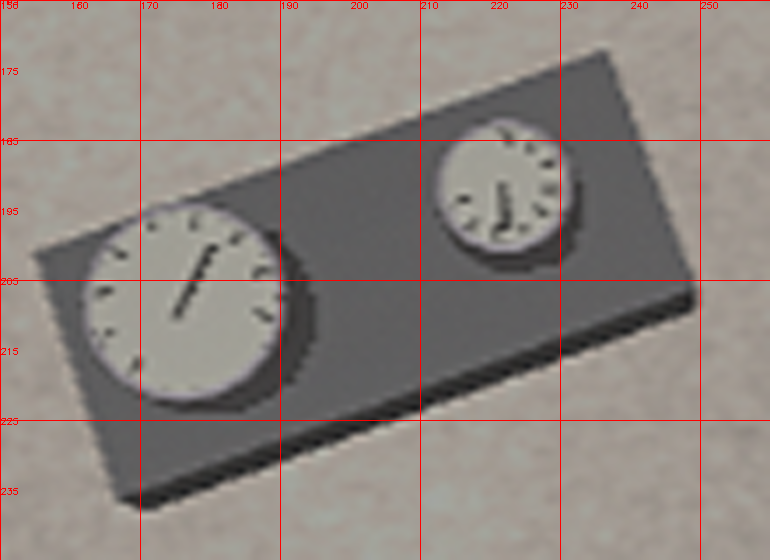

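```bash
cat > h.py <<'E'
import numpy as np, cv2
from scipy.optimize import least_squares
C={'side':(428.7177689680735,252.7932536799161,198.42160764187338,-0.021040847988649577,np.array([[0.7976554921761838,-0.6027820986538979,0.019986428985006167,-392.08088102004973],[-0.4258311710804993,-0.586346734211869,-0.6891047242729412,277.4103168276475],[0.4270989692534751,0.5411573235404639,-0.7243860998398168,508.074821479478]])),
'top':(376.707629988511,257.8946587995577,191.49401610870146,0.013320153320534812,np.array([[0.007966150599086971,-0.9995494850245789,0.028937301735506446,3.387421545917238],[-0.9836462751240085,-0.013040000393922412,-0.17963842524468393,522.5671891052324],[0.17993483786998016,-0.02703304231538846,-0.983307006353498,765.9210878139286]]))}
def proj(c,P):
    f,cx,cy,k,V=C[c]; P=np.atleast_2d(P).astype(float)
    return cv2.projectPoints(P,cv2.Rodrigues(V[:,:3])[0],V[:,3],np.array([[f,0,cx],[0,f,cy],[0,0,1.]]),np.array([k,0,0,0.]))[0][:,0]
def tri(ps,pt,z=None):
    if z is None:
        r=least_squares(lambda X:np.r_[proj('side',X)[0]-ps,proj('top',X)[0]-pt],[550,0,100]);return r.x,r.fun
    r=least_squares(lambda X:np.r_[proj('side',[*X,z])[0]-ps,proj('top',[*X,z])[0]-pt],[550,0]);return r.x,r.fun
def one(c,p,z):
    return least_squares(lambda X:proj(c,[*X,z])[0]-p,[550,0]).x
E
python3 - <<'E'
from h import *
for n,s,t,z in(('small',(234.3,161),(221.7,191.1),102),('big',(188,140.6),(175.9,207.9),102),('rim',(342.7,194.1),(312,159.2),None)):
    print(n,tri(s,t),tri(s,t,z) if z else '', z and (one('side',s,z),one('top',t,z)))
def px(c,x,y): 
    k,ox,oy={'t_r':(7,150,165),'t_c':(7,270,130),'s_c':(6,290,170),'s_r':(6,150,120)}[c]
    return ((x+.5)/k-.5+ox,(y+.5)/k-.5+oy)
# rack top corners
for p in [(36,256),(607,52),(694,292),(118,500)]: print('rack',one('top',px('t_r',*p),50))
for p in [(47,281),(566,532),(712,362)]: print('rackS',one('side',px('s_r',*p),50))
for p in [(145,142),(643,215),(613,463),(113,378)]: print('blk',one('top',px('t_c',*p),50))
E
```

```text
small (array([512.87290022,  82.51949806, 103.53656621]), array([-0.36575722,  0.0692169 ,  0.21951745, -0.40205207])) (array([513.41738649,  83.17887891]), array([-0.3160857 ,  0.43037518, -0.05337773, -0.53405564])) (array([514.4459621 ,  83.73872572]), array([512.32985214,  83.04466121]))
big (array([478.64508998, 171.741366  , 103.4441262 ]), array([-0.72811737,  0.1261971 ,  0.36988741, -0.77173899])) (array([479.05420955, 172.49369022]), array([-0.67405926,  0.47638936,  0.13174272, -0.87961493])) (array([480.65506445, 172.931022  ]), array([477.29377616, 172.67017845]))
rim (array([573.28281916, -95.05127333, 137.64812587]), array([-0.75913033,  0.17031179,  0.63207   , -0.8863401 ]))  None
rack [498.2857871  227.87612186]
rack [564.34529827  56.20430116]
rack [489.65082433  28.3429376 ]
rack [424.94691499 199.41174749]
rackS [428.5810293  200.40078563]
rackS [493.70746261  28.50487594]
rackS [567.23671142  57.25536163]
blk [616.09845582 -61.57202924]
blk [ 594.81954324 -218.30616682]
blk [ 515.57614156 -205.69729444]
blk [540.23258815 -51.09305341]
```

Side picture puts the small gauge at about (234,161) and the rim at (343,194). Top picture puts them at (222,191) and (312,159). The coupler axis is about (573,-95) with the rim at z≈138, and the small gauge is at (513,83). I'll turn the jaws across the rack and move over to the coupler.

```bash
python3 -m creep '[[0,0,0,0,0,0,10],[0,0,0,0,0,0,10],[0,0,0,0,0,0,10],[0,0,0,0,0,0,10],[0,0,0,0,0,0,10]]' 25
python3 -m creep '[[0,-60,11,0,0,0,0],[0,-60,11,0,0,0,0],[0,-60,11,0,0,0,0],[0,-60,11,0,0,0,0],[0,-60,11,0,0,0,0]]'
python3 -m creep '[[0,-60,11,0,0,0,0],[0,-60,11,0,0,0,0],[0,-60,11,0,0,0,0],[0,-60,11,0,0,0,0],[0,-60,11,0,0,0,0]]'
```

```text
time_s: 0.72
ee_pos: [187.2, 543.4, 213.5]
ee_rot: [-180.0, 0.0, 110.7]
force: [1.0, -0.7, 0.2]
gripper_width: 91.3
time_s: 1.35
ee_pos: [346.7, 281.4, 213.8]
ee_rot: [180.0, 0.0, 111.0]
force: [0.7, 1.5, -0.0]
gripper_width: 91.6
time_s: 1.98
ee_pos: [505.5, 21.0, 213.7]
ee_rot: [-180.0, -0.0, 111.0]
force: [0.4, 0.6, 0.0]
gripper_width: 90.9
```

```bash
python3 -m creep '[[0,-50,8,0,0,0,0],[0,-50,8,5,0,0,0],[0,-32,5.5,8,0,0,0],[0,0,0,0,0,0,0],[0,0,0,0,0,0,0]]'
cat >> h.py <<'E'
def crop(im,x,y,w,h,k,n):
    c=cv2.resize(im[y:y+h,x:x+w],None,fx=k,fy=k,interpolation=cv2.INTER_CUBIC)
    for i in range(0,w,20): cv2.putText(c,str(x+i),(i*k,8),0,.3,(0,0,255));cv2.line(c,(i*k,0),(i*k,h*k),(0,0,255) ,1)
    for i in range(0,h,20): cv2.putText(c,str(y+i),(0,i*k+4),0,.3,(0,0,255));cv2.line(c,(0,i*k),(w*k,i*k),(0,0,255),1)
    cv2.imwrite(n,c)
def shot(tag,S=(280,100,130,150),T=(250,90,130,110),k=4):
    from workcell import grab_frame,state
    s=grab_frame('side')['frame'][:,:,::-1].copy();t=grab_frame('top')['frame'][:,:,::-1].copy()
    cv2.imwrite(f'pics/raw_s_{tag}.png',s);cv2.imwrite(f'pics/raw_t_{tag}.png',t)
    crop(s,*S,k,'pics/_s.png');crop(t,*T,k,'pics/_t.png')
    a=cv2.imread('pics/_s.png');b=cv2.imread('pics/_t.png')
    H=max(a.shape[0],b.shape[0]);p=lambda i:cv2.copyMakeBorder(i,0,H-i.shape[0],0,0,0)
    o=np.hstack([p(a),p(b)])
    if o.shape[1]>800: o=cv2.resize(o,None,fx=800/o.shape[1],fy=800/o.shape[1])
    cv2.imwrite(f'pics/{tag}.png',o)
    q=state();print(q['time_s'],q['ee_pos'].round(1),q['ee_rot'].round(1),q['force'].round(1),q['gripper_width'])
E
python3 -c "
from h import *
shot('a1',(260,60,150,150),(220,80,150,140),4)"
```

```text
time_s: 2.6
ee_pos: [571.7, -92.1, 200.6]
ee_rot: [-180.0, -0.1, 111.0]
force: [-0.0, -0.5, 0.4]
gripper_width: 91.2
2.7 [571.8 -91.7 201.2] [180.   -0.  111.1] [-0.4  0.4 -0.6] 91.46003633128464
```

View pics/a1.png

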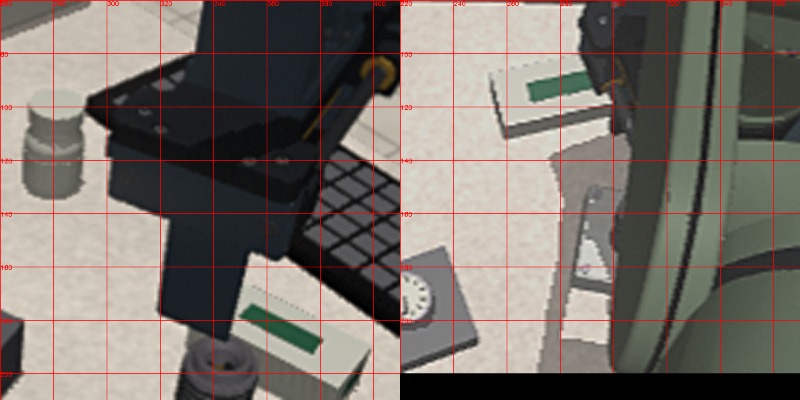

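```bash
python3 - <<'E'
from h import *
T=np.array([571.8,-91.9,200.9]);a=np.radians(111);x=np.array([np.cos(a),np.sin(a),0]);y=np.array([np.sin(a),-np.cos(a),0])
for d in(-59,-45.6):
  for w in(-16,16): print(d,w,proj('side',T+d*y+w*x))
print(proj('side',[572,-95,137.6]),proj('side',[573.3,-95,137.6]))
E
python3 -c "
import cv2;from h import crop
crop(cv2.imread('pics/raw_s_a1.png'),300,150,80,60,9,'pics/a1s.png')"
```

```text
-59 -16 [[340.55977304 191.39953754]]
-59 16 [[316.66812536 181.28807175]]
-45.6 -16 [[345.00726618 184.85576279]]
-45.6 16 [[321.38128057 175.03028787]]
[[341.26246775 194.65824502]] [[341.91762399 194.26779158]]
```

View pics/a1s.png

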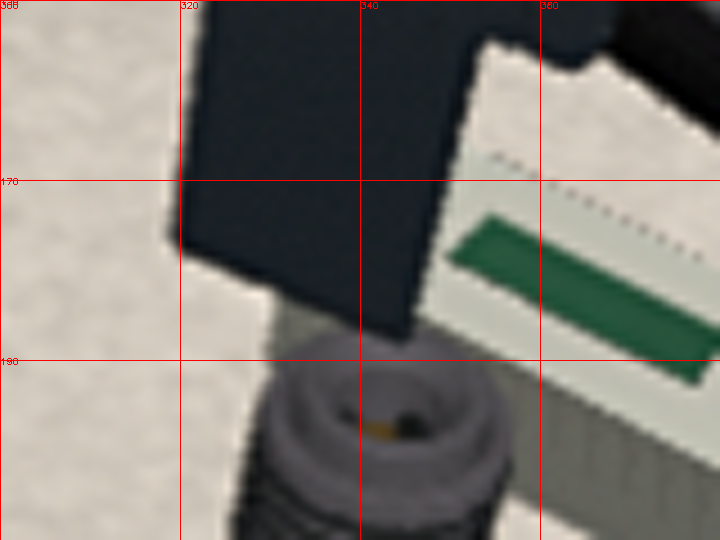

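```bash
python3 -m creep '[[0,-3.3,0,20,0,0,0],[0,0,0,30,0,0,0],[0,0,0,30,0,0,0],[0,0,0,24,0,0,0],[0,0,0,0,0,0,0]]'
python3 -m creep '[[0.4,0,0,0,0,0,0],[0.5,0,0,0,0,0,0],[0.5,0,0,0,0,0,0],[0.5,0,0,0,0,0,0]]' 20
python3 -m creep '[[0.53,0,0,0,0,0,0],[0.55,0,0,0,0,0,0],[0.57,0,0,0,0,0,0],[0.6,0,0,0,0,0,0]]'
```

```text
time_s: 3.32
ee_pos: [571.9, -94.5, 95.8]
ee_rot: [-179.8, -0.1, 111.1]
force: [-0.6, 0.6, 0.4]
gripper_width: 90.8
time_s: 3.82
ee_pos: [573.7, -95.8, 97.4]
ee_rot: [180.0, 0.0, 111.0]
force: [0.3, -0.1, 0.3]
gripper_width: 53.8
time_s: 4.32
ee_pos: [576.0, -94.9, 97.1]
ee_rot: [179.7, 0.0, 111.0]
force: [6.4, 3.1, -3.1]
gripper_width: 40.1
```

```bash
python3 -m creep '[[0.7,0,2,0,0,0,0],[0.7,0,0,0,0,0,0],[0.7,0,0,0,0,0,0]]' 25
python3 - <<'E'
from h import *
shot('g1',(300,150,90,90),(250,90,130,110),6)
E
```

```text
time_s: 4.7
ee_pos: [576.0, -94.8, 97.1]
ee_rot: [179.9, 0.0, 111.0]
force: [3.0, 1.0, -0.5]
gripper_width: 40.2
4.8 [576.  -94.8  97. ] [179.9   0.  111. ] [ 4.1  1.7 -1.4] 39.89649032829756
```

```bash
python3 -m creep '[[0.7,0,1.5,0,0,0,0],[0.7,0,0,0,0,0,0]]' 30
python3 -m creep '[[0.7,0,0,3,0,0,0],[0.7,0,0,3,0,0,0],[0.7,0,0,2,0,0,0],[0.7,0,0,1,0,0,0],[0.7,0,0,0,0,0,0]]'
```

```text
time_s: 5.05
ee_pos: [576.1, -94.8, 97.0]
ee_rot: [-179.9, -0.0, 111.0]
force: [-0.1, -0.1, 1.3]
gripper_width: 39.7
time_s: 5.68
ee_pos: [576.1, -94.8, 87.7]
ee_rot: [-179.9, -0.0, 111.0]
force: [-2.5, -1.7, 6.0]
gripper_width: 40.0
```

```bash
python3 -m creep '[[0.7,0,0,1.5,0,0,0],[0.7,0,0,0,0,0,0],[0.7,0,0,0,0,0,0]]'
python3 -m creep '[[0.7,0,0,-2,0,0,0],[0.7,0,0,-2,0,0,0],[0.7,0,0,0,0,0,0]]'
```

```text
time_s: 6.05
ee_pos: [576.2, -94.7, 87.0]
ee_rot: [-179.9, 0.0, 111.0]
force: [-3.8, -2.5, 11.1]
gripper_width: 40.1
time_s: 6.42
ee_pos: [576.1, -94.7, 90.3]
ee_rot: [-179.9, -0.0, 111.0]
force: [-4.3, -3.5, 4.9]
gripper_width: 39.7
```

```bash
python3 -m creep '[[0.7,0,0,-0.7,0,0,0],[0.7,0,0,-0.7,0,0,0],[0.7,0,0,0,0,0,0]]'
python3 -m creep '[[0.5,0,0,0,0,0,0],[0.4,0,0,0,0,0,0],[0.2,0,0,0,0,0,0],[0.2,0,0,0,0,0,0]]'
python3 - <<'E'
from h import *
shot('g2',(300,150,90,90),(250,90,130,110),6)
crop(cv2.imread('pics/raw_s_g2.png'),300,150,80,80,7,'pics/g2s.png')
E
```

```text
time_s: 6.8
ee_pos: [576.2, -94.7, 91.3]
ee_rot: [-179.9, -0.0, 111.0]
force: [-3.9, -3.0, 1.0]
gripper_width: 39.9
time_s: 7.3
ee_pos: [576.9, -94.3, 91.8]
ee_rot: [180.0, -0.0, 111.0]
force: [-0.5, -0.5, 0.2]
gripper_width: 70.8
7.4 [576.8 -94.4  91.8] [180.  -0. 111.] [ 0.4  1.  -0.2] 72.8363548880176
```

View pics/g2s.png

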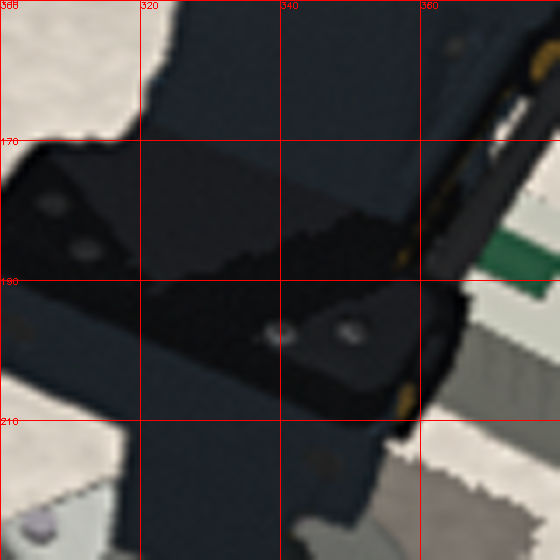

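```bash
python3 -m creep '[[0,0,0,-15,0,0,0],[0,0,0,-15,0,0,0],[0,0,0,-6,0,0,0],[0,0,0,0,0,0,0],[0,0,0,0,0,0,0]]'
python3 - <<'E'
from workcell import *
q=state();print(q['qpos'].round(1),q['ee_pos'],q['gripper_width'])
E
```

```text
time_s: 8.02
ee_pos: [576.4, -94.5, 127.6]
ee_rot: [-180.0, -0.0, 111.0]
force: [-0.4, -0.0, -0.7]
gripper_width: 91.2
[-10.4  22.9  95.8   0.   61.4 -31.4] [576.41090223 -94.46073206 127.55135089] 91.22450506285334
```

```bash
python3 -m creep '[[0,0,0,0,0,0,10],[0,0,0,0,0,0,10],[0,0,0,0,0,0,10],[0,0,0,0,0,0,10],[0,0,0,0,0,0,10]]'
python3 -m creep '[[0.2,0,0,0,0,0,10],[0.3,0,0,0,0,0,10],[0.4,0,0,0,0,0,10],[0.4,0,0,0,0,0,10],[0.4,0,0,0,0,0,0]]' 10
python3 -m creep '[[0.55,0,0,0,0,0,0],[0.6,0,0,0,0,0,0],[0.7,0,0,0,0,0,0],[0.75,0,0,0,0,0,0],[0.75,0,0,0,0,0,0]]'
```

```text
time_s: 8.65
ee_pos: [576.3, -94.4, 127.2]
ee_rot: [-179.9, 0.0, 60.7]
force: [0.3, 0.2, -1.7]
gripper_width: 91.4
time_s: 9.28
ee_pos: [576.4, -94.4, 127.3]
ee_rot: [-180.0, 0.1, 21.1]
force: [-0.0, 0.5, -0.2]
gripper_width: 54.5
time_s: 9.9
ee_pos: [576.6, -94.3, 127.8]
ee_rot: [-180.0, 0.0, 21.0]
force: [-0.1, 0.8, -0.1]
gripper_width: 30.0
```

```bash
python3 -m creep '[[0.5,0,0,0,0,0,0],[0.3,0,0,0,0,0,0],[0,0,0,0,0,0,0],[0,0,0,-20,0,0,-10],[0,0,0,-22,0,0,-10]]'
python3 -m creep '[[0,0,0,0,0,0,-10],[0,0,0,0,0,0,-10],[0,0,0,0,0,0,-10],[0,0,0,0,0,0,-10],[0,0,0,0,0,0,-10]]'
python3 -m creep '[[0,0,0,0,0,0,-10],[0,0,0,0,0,0,-10],[0,47,2,0,0,0,0],[0,47,2,0,0,0,0],[0,47,2,0,0,0,0]]'
python3 -m creep '[[0,47,1,0,0,0,0],[0,0,0,0,0,0,0],[0,0,0,0,0,0,0]]'
python3 - <<'E'
from h import *
shot('b1',(200,60,200,160),(180,120,160,110),4)
E
```

```text
time_s: 10.52
ee_pos: [576.5, -94.5, 170.0]
ee_rot: [-180.0, 0.0, 41.3]
force: [0.6, 0.5, 0.2]
gripper_width: 77.7
time_s: 11.15
ee_pos: [576.7, -94.6, 169.9]
ee_rot: [180.0, 0.0, 91.3]
force: [0.7, -0.9, 0.2]
gripper_width: 91.5
time_s: 11.78
ee_pos: [531.4, 40.4, 169.9]
ee_rot: [180.0, 0.0, 111.0]
force: [0.6, -0.6, -0.6]
gripper_width: 91.5
time_s: 12.15
ee_pos: [516.2, 83.3, 170.0]
ee_rot: [180.0, 0.0, 111.0]
force: [0.9, -1.3, -0.8]
gripper_width: 91.0
12.25 [516.4  82.6 169.9] [180.    0.  110.9] [ 0.   0.  -0.4] 91.5001354596031
```

View pics/b1.png

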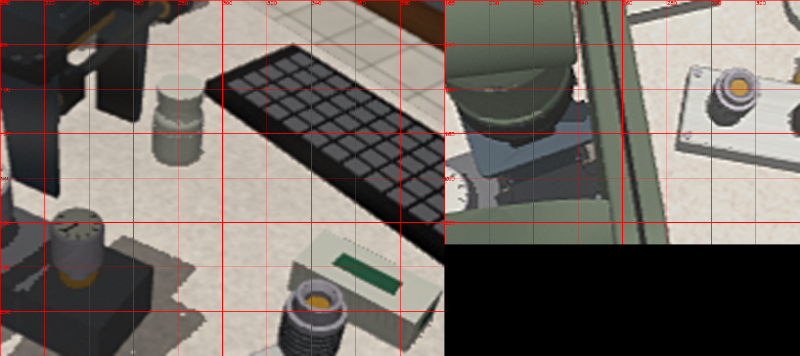

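The side view shows the barrel standing clear of the sleeve at about (340,190), with the brass piston up. The sleeve is caught back. Next I descend onto the small gauge, which is directly below.

```bash
python3 -m creep '[[0,0,0,30,0,0,0],[0,0,0,30,0,0,0],[0,0,0,28,0,0,0],[0,0,0,15,0,0,0],[0,0,0,0,0,0,0]]'
python3 -m creep '[[0.3,0,0,0,0,0,0],[0.4,0,0,0,0,0,0],[0.5,0,0,0,0,0,0],[0.5,0,0,0,0,0,0]]' 12
python3 -m creep '[[0.53,0,0,0,0,0,0],[0.55,0,0,0,0,0,0],[0.57,0,0,0,0,0,0],[0.6,0,0,0,0,0,0],[0.65,0,0,0,0,0,0]]'
```

```text
time_s: 12.88
ee_pos: [515.7, 82.8, 66.1]
ee_rot: [-179.9, -0.0, 110.9]
force: [0.6, -0.4, 0.1]
gripper_width: 90.8
time_s: 13.38
ee_pos: [516.1, 83.6, 67.2]
ee_rot: [180.0, 0.0, 111.0]
force: [0.3, 0.2, 0.4]
gripper_width: 54.1
time_s: 14.0
ee_pos: [515.8, 83.6, 66.8]
ee_rot: [-180.0, -0.0, 111.0]
force: [-1.5, -0.1, 1.0]
gripper_width: 39.6
```

```bash
python3 -m creep '[[0.7,0,0,0,0,0,0],[0.7,0,0,0,0,0,0],[0.7,0,0,-10,0,0,0],[0.7,0,0,-15,0,0,0],[0.7,0,0,-15,0,0,0]]' 40
python3 -m creep '[[0.7,0,0,-30,0,0,0],[0.7,0,0,-35,0,0,0],[0.7,0,0,-35,0,0,0],[0.7,0,0,0,0,0,0],[0.7,0,0,0,0,0,0]]'
```

```text
time_s: 14.62
ee_pos: [516.5, 83.6, 108.3]
ee_rot: [179.9, 0.0, 111.0]
force: [-0.3, -0.6, -2.1]
gripper_width: 39.4
time_s: 15.25
ee_pos: [515.2, 83.4, 206.3]
ee_rot: [-179.9, -0.0, 111.0]
force: [-0.6, -0.6, -2.5]
gripper_width: 39.1
```

```bash
python3 -m creep '[[0.7,-35,-1.4,0,0,0,0],[0.7,-45,-1.7,0,0,0,0],[0.7,-45,-1.7,0,0,0,0],[0.7,-38,-1.4,0,0,0,0],[0.7,-24.8,-1,0,0,0,0]]'
python3 -m creep '[[0.7,0,0,0,0,0,0],[0.7,0,0,0,0,0,0]]'
python3 - <<'E'
from h import *
shot('c1',(300,130,80,100),(250,90,130,110),6)
crop(cv2.imread('pics/raw_s_c1.png'),300,130,80,90,6,'pics/c1s.png')
E
```

```text
time_s: 15.88
ee_pos: [575.9, -96.0, 204.6]
ee_rot: [-179.8, -0.1, 110.9]
force: [-0.4, -0.2, -1.2]
gripper_width: 39.0
time_s: 16.12
ee_pos: [575.6, -93.7, 205.6]
ee_rot: [-179.9, -0.1, 111.0]
force: [0.3, 0.8, -2.1]
gripper_width: 39.1
16.225 [575.9 -93.4 206.3] [-1.799e+02 -1.000e-01  1.110e+02] [ 0.2 -0.6 -1.9] 39.36591641157388
```

View pics/c1s.png

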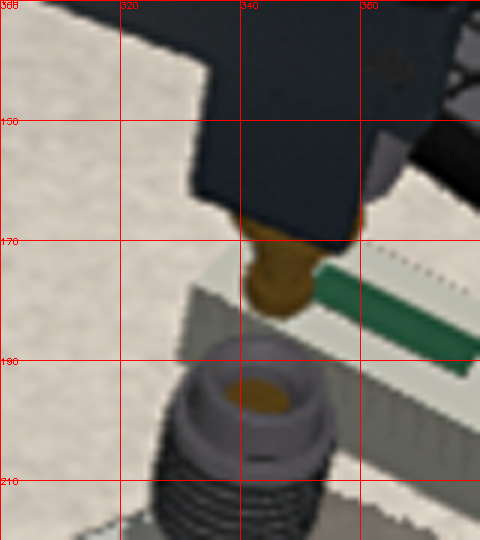

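```bash
python3 - <<'E'
from h import *
c=np.linspace(0,2*np.pi,72)
def circ(x,y,z,r): 
    p=proj('side',np.c_[x+r*np.cos(c),y+r*np.sin(c),0*c+z]); return p[:,0].min().round(1),p[:,0].max().round(1),p[:,1].min().round(1),p[:,1].max().round(1)
for z in(136,138,140): print(z,proj('side',[576.4,-94.4,z]),'barrel',circ(576.4,-94.4,z,15),'mouth',circ(576.4,-94.4,z,12))
print('piston',proj('side',[576.4,-94.4,138-9]))
print('tip',proj('side',[575.8,-93.6,163.5]),circ(575.8,-93.6,163.5,8),'pluggroove',circ(575.8,-93.6,189.5,15))
J=[proj('side',[576.4+d[0],-94.4+d[1],163+d[2]])-proj('side',[576.4,-94.4,163]) for d in((1,0,0),(0,1,0),(0,0,1),(-.358,.934,0),(.934,.358,0))];print(np.round(J,2))
a=cv2.imread('pics/raw_s_c1.png')
crop(a,325,165,50,50,14,'pics/c1z.png')
E
```

```text
136 [[342.97456275 193.8838855 ]] barrel (np.float64(332.3), np.float64(353.7), np.float64(186.4), np.float64(201.6)) mouth (np.float64(334.4), np.float64(351.5), np.float64(187.9), np.float64(200.1))
138 [[343.21898052 192.89439669]] barrel (np.float64(332.5), np.float64(353.9), np.float64(185.4), np.float64(200.7)) mouth (np.float64(334.7), np.float64(351.8), np.float64(186.9), np.float64(199.1))
140 [[343.46455032 191.90015733]] barrel (np.float64(332.8), np.float64(354.2), np.float64(184.4), np.float64(199.7)) mouth (np.float64(334.9), np.float64(352.1), np.float64(185.9), np.float64(198.1))
piston [[342.1280594  197.31016308]]
tip [[345.70870075 179.69912589]] (np.float64(339.8), np.float64(351.6), np.float64(175.7), np.float64(183.8)) pluggroove (np.float64(337.8), np.float64(360.6), np.float64(158.0), np.float64(173.3))
[[[ 0.51 -0.3 ]]

 [[-0.53 -0.41]]

 [[ 0.13 -0.53]]

 [[-0.68 -0.28]]

 [[ 0.29 -0.43]]]
```

View pics/c1z.png

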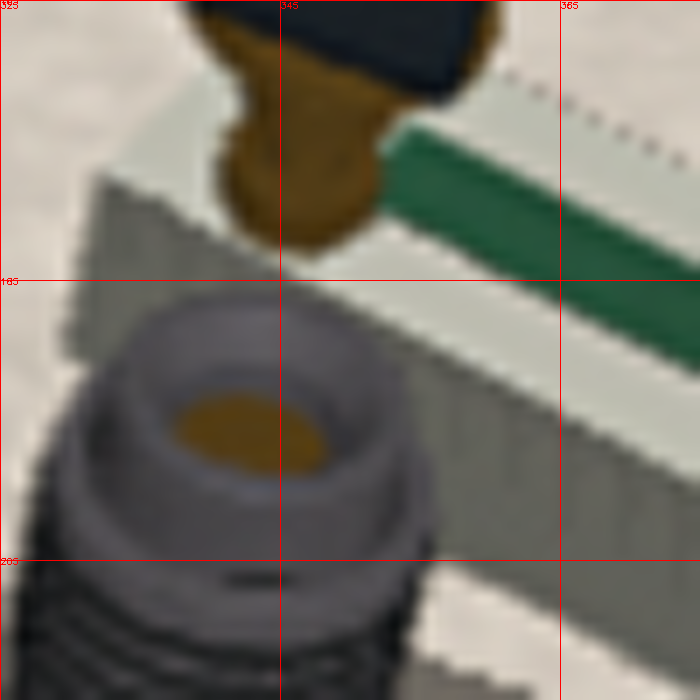

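```bash
python3 -m creep '[[0.7,-1,0.2,8,0,0,0],[0.7,0,0,8,0,0,0],[0.7,0,0,4,0,0,0],[0.7,0,0,0,0,0,0],[0.7,0,0,0,0,0,0]]'
python3 -m creep '[[0.7,0,0,0,0,0,0]]'
python3 -m creep '[[0.7,0,0,0,0,0,0]]'
```

```text
time_s: 16.85
ee_pos: [577.2, -95.3, 187.0]
ee_rot: [180.0, 0.0, 111.0]
force: [0.7, -1.3, -2.1]
gripper_width: 39.4
time_s: 16.98
ee_pos: [577.2, -95.3, 187.1]
ee_rot: [180.0, 0.0, 111.0]
force: [-1.1, 0.1, -1.9]
gripper_width: 39.6
time_s: 17.1
ee_pos: [577.1, -95.3, 187.0]
ee_rot: [180.0, 0.0, 111.0]
force: [-0.6, -0.6, -2.2]
gripper_width: 39.3
```

```bash
python3 -m creep '[[0.7,1,-0.3,0,0,0,0],[0.7,0,0,2,0,0,0],[0.7,0,0,2,0,0,0],[0.7,0,0,2,0,0,0],[0.7,0,0,0,0,0,0]]'
python3 -m creep '[[0.7,0,0,2,0,0,0],[0.7,0,0,2,0,0,0],[0.7,0,0,0,0,0,0]]'
```

```text
time_s: 17.73
ee_pos: [576.2, -94.4, 180.6]
ee_rot: [-180.0, -0.0, 111.0]
force: [-0.2, -0.1, -1.7]
gripper_width: 39.5
time_s: 18.1
ee_pos: [576.2, -94.4, 176.6]
ee_rot: [-180.0, -0.0, 111.0]
force: [-0.4, 0.1, -1.3]
gripper_width: 39.4
```

Well centred, with no lateral force. I'll continue gently.

```bash
python3 -m creep '[[0.7,0,0,1.5,0,0,0],[0.7,0,0,1.5,0,0,0],[0.7,0,0,0,0,0,0]]'
python3 -m creep '[[0.7,0,0,1.5,0,0,0],[0.7,0,0,1.5,0,0,0],[0.7,0,0,0,0,0,0]]'
python3 -m creep '[[0.7,0,0,1.5,0,0,0],[0.7,0,0,1.5,0,0,0],[0.7,0,0,0,0,0,0]]'
```

```text
time_s: 18.48
ee_pos: [576.3, -94.4, 173.7]
ee_rot: [-180.0, -0.0, 111.0]
force: [-0.8, -1.1, -2.0]
gripper_width: 39.3
time_s: 18.85
ee_pos: [576.6, -94.6, 172.0]
ee_rot: [179.9, 0.0, 111.0]
force: [-1.5, -0.5, 5.4]
gripper_width: 39.5
time_s: 19.23
ee_pos: [576.6, -94.5, 169.1]
ee_rot: [179.9, 0.0, 111.0]
force: [-2.0, -0.4, 5.9]
gripper_width: 39.1
```

```bash
python3 -m creep '[[0.7,0,0,1.5,0,0,0],[0.7,0,0,1.5,0,0,0],[0.7,0,0,0,0,0,0]]'
python3 -m creep '[[0.7,0,0,1.5,0,0,0],[0.7,0,0,1.5,0,0,0],[0.7,0,0,0,0,0,0]]'
python3 -m creep '[[0.7,0,0,1.5,0,0,0],[0.7,0,0,1.5,0,0,0],[0.7,0,0,0,0,0,0]]'
```

```text
time_s: 19.6
ee_pos: [576.6, -94.6, 166.2]
ee_rot: [179.9, 0.1, 111.0]
force: [-2.1, -0.4, 5.0]
gripper_width: 39.6
time_s: 19.98
ee_pos: [576.6, -94.7, 163.4]
ee_rot: [179.9, 0.1, 111.0]
force: [-3.1, -1.5, 7.8]
gripper_width: 39.5
time_s: 20.35
ee_pos: [576.6, -94.7, 160.5]
ee_rot: [179.9, 0.1, 111.0]
force: [-2.8, 0.2, 7.5]
gripper_width: 39.5
```

```bash
python3 -m creep '[[0.7,0,0,1,0,0,0],[0.7,0,0,1,0,0,0],[0.7,0,0,0,0,0,0]]'
python3 -m creep '[[0.7,0,0,1,0,0,0],[0.7,0,0,0.5,0,0,0],[0.7,0,0,0,0,0,0]]'
python3 -m creep '[[0.7,0,0,0.7,0,0,0],[0.7,0,0,0,0,0,0],[0.7,0,0,0,0,0,0]]'
```

```text
time_s: 20.72
ee_pos: [576.6, -94.7, 158.5]
ee_rot: [179.9, 0.1, 111.0]
force: [-2.9, -1.1, 8.7]
gripper_width: 39.3
time_s: 21.1
ee_pos: [576.6, -94.6, 156.3]
ee_rot: [179.9, 0.0, 111.0]
force: [-0.3, -0.1, 6.1]
gripper_width: 39.7
time_s: 21.48
ee_pos: [576.5, -94.6, 155.7]
ee_rot: [179.9, 0.0, 111.0]
force: [-4.6, -2.2, 5.7]
gripper_width: 39.6
```

```bash
python3 - <<'E'
from h import *
shot('d1',(300,150,80,90),(250,90,130,110),6)
crop(cv2.imread('pics/raw_s_d1.png'),310,160,60,80,8,'pics/d1s.png')
E
```

```text
21.575 [576.6 -94.6 155.7] [179.9   0.  111. ] [-3.8 -2.4  5.4] 39.714647790503776
```

View pics/d1s.png

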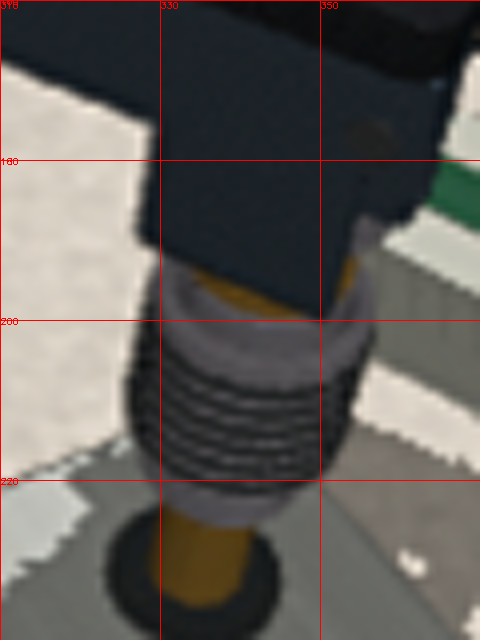

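```bash
python3 - <<'E'
import cv2,numpy as np
L=[cv2.resize(cv2.imread(f'pics/{n}.png')[180:245,315:365],None,fx=5,fy=8,interpolation=cv2.INTER_CUBIC) for n in('side0','raw_s_c1','raw_s_d1')]
o=np.hstack(L)
for i in range(5,65,10): cv2.line(o,(0,i*8),(750,i*8),(0,0,255),1)
cv2.imwrite('pics/cmp.png',o)
E
```

```text
(no output)
```

View pics/cmp.png

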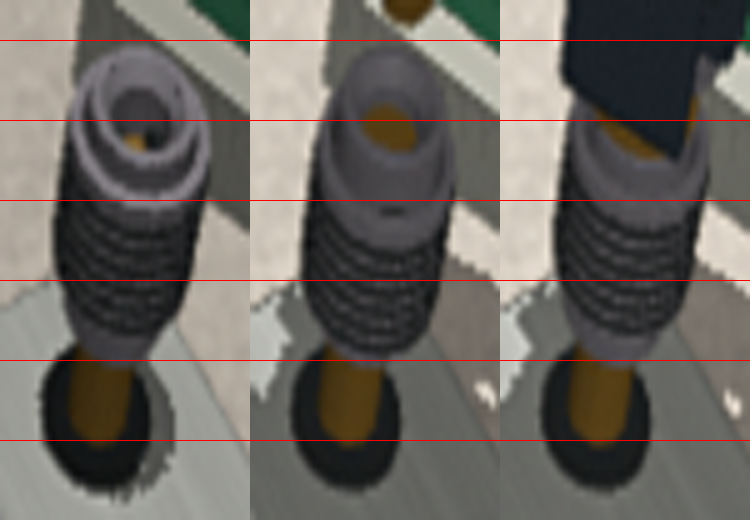

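The three-panel comparison shows the ribbed section back at its starting height: lower end at row ~335 in both the start and current panels, against ~360 with the sleeve caught. The sleeve has sprung forward. I'll relax the push with a slight tug as a lock check, then release.

```bash
python3 -m creep '[[0.7,0,0,-1,0,0,0],[0.7,0,0,-1,0,0,0],[0.7,0,0,-1,0,0,0],[0.7,0,0,0,0,0,0],[0.7,0,0,0,0,0,0]]'
```

```text
time_s: 22.2
ee_pos: [576.5, -94.4, 157.2]
ee_rot: [-180.0, -0.0, 111.0]
force: [0.9, -1.2, -2.0]
gripper_width: 39.2
```

```bash
python3 -m creep '[[0.7,0,0,-1,0,0,0],[0.7,0,0,-0.5,0,0,0],[0.7,0,0,0,0,0,0]]'
python3 -m creep '[[0.7,0,0,0.8,0,0,0],[0.7,0,0,0.7,0,0,0],[0.7,0,0,0,0,0,0]]'
```

```text
time_s: 22.58
ee_pos: [576.3, -94.3, 157.5]
ee_rot: [-179.9, -0.1, 111.0]
force: [3.8, -0.4, -17.1]
gripper_width: 39.4
time_s: 22.95
ee_pos: [576.3, -94.4, 157.5]
ee_rot: [-180.0, -0.0, 111.0]
force: [3.7, -0.0, -14.7]
gripper_width: 39.5
```

The gauge resists about 15 N of pull, so it's locked. Easing off and releasing.

```bash
python3 -m creep '[[0.7,0,0,0.7,0,0,0],[0.7,0,0,0.5,0,0,0],[0.7,0,0,0,0,0,0]]'
python3 -m creep '[[0.7,0,0,0.5,0,0,0],[0.7,0,0,0,0,0,0],[0.7,0,0,0,0,0,0]]'
```

```text
time_s: 23.32
ee_pos: [576.4, -94.4, 157.3]
ee_rot: [180.0, 0.0, 111.0]
force: [0.9, 0.3, -6.3]
gripper_width: 39.3
time_s: 23.7
ee_pos: [576.5, -94.5, 157.1]
ee_rot: [179.9, 0.0, 111.0]
force: [-0.3, -0.1, 3.4]
gripper_width: 39.5
```

```bash
python3 -m creep '[[0.6,0,0,0,0,0,0],[0.5,0,0,0,0,0,0],[0.2,0,0,0,0,0,0],[0,0,0,0,0,0,0],[0,0,0,0,0,0,0]]' 10
python3 -m creep '[[0,0,0,-10,0,0,0],[0,0,0,-25,0,0,0],[0,0,0,-30,0,0,0],[0,0,0,-20,0,0,0],[0,20,0,0,0,0,0]]'
python3 -m creep '[[0,40,0,0,0,0,0],[0,50,0,0,0,0,0],[0,50,0,0,0,0,0],[0,50,0,0,0,0,0],[0,0,0,0,0,0,0]]'
python3 - <<'E'
from h import *
shot('e1',(300,130,90,110),(250,90,130,110),4)
crop(cv2.imread('pics/raw_s_e1.png'),300,150,80,90,6,'pics/e1s.png')
E
```

```text
time_s: 24.32
ee_pos: [576.3, -94.4, 155.7]
ee_rot: [-180.0, -0.0, 111.0]
force: [0.2, 1.1, -0.3]
gripper_width: 72.7
time_s: 24.95
ee_pos: [570.3, -76.0, 243.0]
ee_rot: [179.8, 0.1, 110.9]
force: [0.5, -0.1, -0.0]
gripper_width: 91.4
time_s: 25.58
ee_pos: [498.6, 104.8, 240.2]
ee_rot: [-179.9, -0.1, 111.3]
force: [0.4, -0.3, -0.6]
gripper_width: 91.4
25.675 [500.2 102.2 240.4] [-179.9    0.   111.1] [ 0.1 -0.8 -0.5] 91.09249020507484
```

View pics/e1.png

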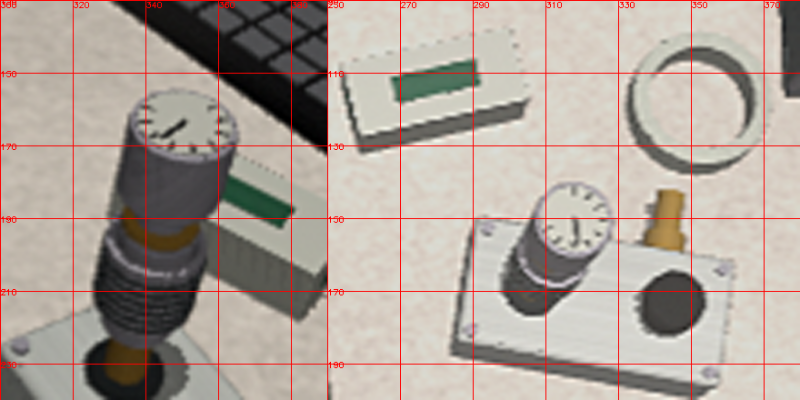

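View pics/raw_s_e1.png

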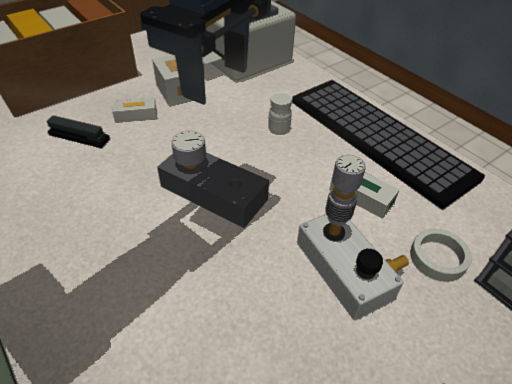

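The gauge stands upright at about (349,163) in the side view and (317,150) in the top view. The sleeve is forward, the big gauge is still in the rack at (188,142), and the arm is clear. Handing in.

```bash
python3 -m creep '[[0,0,0,0,0,0,0],[0,0,0,0,0,0,0],[0,0,0,0,0,0,0]]'; python3 -c "
from workcell import *
print(job_done())"
```

```text
time_s: 26.05
ee_pos: [501.4, 101.0, 240.8]
ee_rot: [-180.0, -0.0, 110.9]
force: [-0.1, 0.6, -0.5]
gripper_width: 91.2
the job is handed in; nothing more can be done
None
```

The small gauge is plugged into the coupler and locked, and I handed the job in at about 26 s.

- **Sleeve:** I gripped it and pulled it down to its hard stop (wrist force about 11 N). When eased back up, the force dropped away about 5.7 mm below the start, and the pictures showed it staying back by itself.
- **Coupler position:** the pictures placed the coupler axis about 3 mm short in x. I found the true position by gripping the coupler in two directions at right angles before fetching the gauge.
- **Insertion:** wrist readings stayed under 9 N on the way in, and the sleeve sprang forward at the end.

**Last checks**
- **Sleeve forward:** in the side picture its ribs are back at their starting height.
- **Lock:** the gauge held against a pull that read about 17 N at its highest. It has about 1.5 mm of vertical play, so it may stand slightly above the rim under the ejector's push; I did not measure that gap.
- **Final pictures:** the gauge stands upright, the big gauge is still in the rack, and the arm is clear of everything.

No check failed.

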